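# Load a wooden tool block into a boring jig with a sprung end stop

### The arm

A 6-joint arm with a two-finger parallel gripper is mounted at the origin on the work surface. World frame = base frame: x ahead of the robot, y to its left, z up, the work surface at z = 0. Lengths are in mm, angles in rad, forces in N, time in s.
With the tool pointing down it reaches from about 400 to 825 mm from the base axis. Payload 7 kg.
Tool frame: the origin (TCP) lies at the very end of the fingers, on their centre line; the grasp point (between the pads) lies 19 mm behind it; x points along the fingers, z is the direction in which the jaws open and shut, and the axes are right-handed (so a half turn about x gives the same grasp; the last joint's range is limited). The gripper opens to 88 mm and grips with 3 to 60 N. Pads are 19 mm wide; open, the fingers measure 130 mm over their backs; the gripper's body (78 mm by 193 mm) begins 47 mm behind the grasp point.
Start: joints at [1.509, 0.359, 0.012, 0, -1.224, -0.288], TCP at [231.337, 634.097, 226.561] pointing down, gripper open.
Joint ranges: [-3.07, 3.07], [-1.43, 2.12], [-1.02, 1.25], [-3.03, 1.67], [-3.05, -0], [-3.03, 3.03]. Speed limits (rad/s): [2.39, 2.39, 3.01, 3.14, 3.14, 3.14].

### API

Orientations are given as a unit quaternion [w, x, y, z].
In Python, from workcell import bot, cams, boxes_of, regions_of, tip_of gives the robot as it stands. The module is installed in compiled form; this text tells all that it offers.
- The arm moves only by the tool play_rows, never from a script. Its argument "plan" is a list of rows, each a list of 5 numbers: the shift along the tool's x, y, z in cm, then the turn about the tool's x in degrees, then the closure, from -1 (fully open) to 1 (shut). A call has 1 to 8 rows; each row shifts and turns the commanded pose from where the row before left it, along the tool's axes as they then stand; what a row does not reach is not made up. A row lasts 1/12 s, in which the tool goes at most 41.7 mm and 7.16 degrees, less where a joint would pass 70% of its speed; a pose out of reach is approached as far as the arm can. A call is refused whole if a number of a shift passes 4.17 or a number of a turn 7.16, either way. A call with a gripper value outside its range is refused whole. The fingers move at their own pace and stop on an object; "force" is the grip in N (left out, the last holds). Time passes only in rows, so rows that do not move let the fingers close. It gives the time, the measured TCP pose, the force and the opening at its end, in the units of the state.
- bot.read_state(): the state, without advancing time (a new reading comes with each control period).
- cams.capture(name): name is "scene" or "top" or "wrist"; returns the picture (400x640x3 uint8, red, green, blue); there is no depth.
- cams.camera_model(name): a dict with "mtx" (3x3 intrinsics, pixels), "rvec" (rotation vector, rad) and "tvec" (3), from world to camera coordinates, as OpenCV has them. Camera axes: x right, y down, z forward; pixel columns grow to the right and rows downward; lengths in mm; the calibration is good to about 2 mm. A picture is of the moment at which its call begins: read the wrist's pose just before it. camera_model takes no time and is no camera call; for the wrist camera it gives the pose at the moment of the call.
- bot.hand_in(): hands the job in, once; it reports no verdict.
Trained networks look in the newest picture that a camera, given by its name, has taken for a name from the list of things; names that differ only in an ending like _2 or _b are one class to them, and where a whole thing is asked for, a point or a joint stands for the part that bears it (a point fixed in the world has none). Each returns a list of dicts, best first, with "score" (0 to 1); they miss things now and then, are a little off and sometimes report something else, mostly with a low value. They report only what shows in the picture. A call takes as long as a camera call. They do not tell look-alikes from the thing itself.
- boxes_of(query, camera): "position" ([x, y, z] in mm, in world coordinates, good to about 4 mm: the middle of the surface that is visible of it).
- regions_of(query, camera): "pixels" (400x640 bool, what is visible of it).
- tip_of(query, camera): "position" ([x, y, z] in mm, in world coordinates, good to about 4 mm: a listed point, or the origin of a listed thing).
The state is a dict: "time": time; "joint_pos": joint angles; "dq": joint speeds; "joint_torque": joint torques, N m; "ee_pos": TCP position; "ee_rot": TCP orientation; "contact_force": force on the tool from outside, world axes, zero at the start; "wrist_torque": the same for the moment, N m; "finger_gap": finger opening in mm.
Only numpy, scipy, OpenCV 4.12 (cv2) and the standard library are available. Lean on these libraries where they do the work, as an engineer would, in place of code of your own. Each camera call takes 0.05 s, during which the arm holds its last target.

### The job

Stand the tall wooden tool block lengthwise on the open apron of the boring jig, then, pressing it down on the steel bed with clearly more than its own weight, slide it along between the rails until it has pushed the sprung plunger right in and its end face bears on the hard end stop. Ease it in without slamming into the stop or forcing it, and do not shove the other things about. Finish still holding the block pressed against the stop, ready to be bored: do not let go.

Things in the scene. Friction and masses are not known exactly. Their poses are not given: they have to be found in the camera images.
- block_center (a point): the tall tool block: plain light wood box 70 mm long (its x), 38 mm wide (its y), 64 mm tall (z up), three small dark holes in a row along its top, 0.13 to 0.22 kg; loose, standing on the table. This point is its centre, half-way up (32 mm over its underside). Either end may lead; gripped across its width in the upper half, fingers clear the rails.
- jig: the boring jig, fixed on the table: plywood board 300 x 100 x 14 mm carrying a steel bed, two low aluminium rails and a grey end stop. Origin: underside of the board (table height), on the track's centre line; x runs along the track from the open apron to the end stop, y across, z up. Bed top at z = 24 mm, x = -150 to +85 mm.
- mouth (a point): point on the bed's top, on the centre line, at jig x = -50 mm, where the straight rails begin: 46 mm apart from here to the stop, their tops 14 mm above the bed. On the apron side they flare outwards over 28 mm to a mouth about 70 mm wide; further out the apron is open.
- apron (a point): point on the bed's top on the centre line of the apron, at jig x = -105 mm: the block's underside is to be set down here
- bed: the flat steel bed plate of the jig, 235 x 74 x 10 mm; origin at the centre of its underside (its top is 10 mm higher). Sliding on it, the block drags with about 0.5 to 0.8 times the downward push, on top of the plunger's spring.
- stop: the grey end stop block, 45 mm along the track, 70 mm wide, 62 mm tall, standing on the board; its origin is at the foot of its face that looks along the track to the apron. The block is home when its end face meets this face, that is with the block's centre 35 mm before it (at jig x = 50 mm).
- stop_face (a point): point on the hard face of the end stop where the plunger comes out, 30 mm above the bed
- plunger_tip (a point): end of the steel plunger, 18 mm across, on the centre line 30 mm above the bed; at rest it stands 14 mm out of the stop's face, towards the apron
- plunger (a joint): how far the plunger is pushed in (m): 0 at rest, 0.014 when flush with the stop's face. Its spring pushes back with 3 N at the start and 9 N when flush.
- lowblock_center (a point): bystander: low square wooden block with two holes in the top, 60 x 60 x 30 mm; this point is its centre, half-way up
- spool_a_center (a point): bystander: thread spool, standing, 28 mm across, 36 mm high; this point is its centre, half-way up
- spool_b_center (a point): bystander: another thread spool of the same size; this point is its centre, half-way up
- jar_center (a point): bystander: small closed glass jar, about 52 mm across, 60 mm high; this point is its centre, half-way up
- cup_center (a point): bystander: small white cup, 60 mm across, 55 mm high; this point is its centre, half-way up
- stone_center (a point): bystander: grey honing stone lying flat, 110 x 30 x 14 mm; this point is its centre, half-way up
Not all that is in view belongs to the job. Leave any pink look-alike of the part that bears block_center alone.

How it is judged (in metres and radians):
On the way, in this order (a step that is already met when the one before it is completed fails the run):
1. the block stands on the bed at the apron, its centre more than 60 mm on the apron side of the jig's origin, upright, on the centre line within 20 mm (x of block_center in the frame of jig between -0.16 and -0.06 m and y of block_center in the frame of jig between -0.02 and 0.02 m and z of block_center in the frame of jig between 0.05 and 0.061 m and angle between block_center's own z axis and vertical below 0.08 rad and contact force between block and bed above 0.5 N), for 0.2 s.
2. half-way along (its centre at jig x = -40 to +25 mm) the block is upright and pressed down on the bed with 3 N or more for 0.2 s, held by the fingers (x of block_center in the frame of jig between -0.04 and 0.025 m and y of block_center in the frame of jig between -0.02 and 0.02 m and z of block_center in the frame of jig between 0.05 and 0.061 m and angle between block_center's own z axis and vertical below 0.08 rad and contact force between block and bed above 3 N and contact force between the fingers and block above 1 N), for 0.2 s.
At the end, for the whole second after the job is handed in: The block stands upright (within 0.08 rad) and straight (within 0.12 rad) on the bed between the rails, underside within 5 mm of the bed, the plunger pushed in at least 11.5 mm, its end face touching the hard stop with 0.5 to 60 N, at rest and held there by the fingers (x of block_center in the frame of jig between 0.046 and 0.055 m and y of block_center in the frame of jig between -0.008 and 0.008 m and z of block_center in the frame of jig between 0.05 and 0.061 m and angle between block_center's own z axis and vertical below 0.08 rad and angle between the x axis of block_center and the x axis of jig, either way round below 0.12 rad and value of joint plunger above 0.0115 m and contact force between block and stop between 0.5 and 60 N and contact force between the fingers and block above 1 N and linear speed of block below 0.02 m/s); the arm keeps its last pose, push and grip.
It fails at once if the block is slammed into the stop: faster than 0.12 m/s over the plunger's last 8 mm (x of block_center in the frame of jig between 0.042 and 0.06 m and z of block_center in the frame of jig below 0.07 m and y of block_center in the frame of jig between -0.02 and 0.02 m and linear speed of block above 0.12 m/s).
It fails at once if a bystander is moved by more than 30 mm (distance of any of lowblock_center, spool_a_center, spool_b_center, jar_center, cup_center, stone_center from where it was at the start of the episode above 0.03 m).
It also fails if it takes over 54 s, if anything falls off the work surface, if the arm or the gripper's body presses on something with over 40 N, if the wrist force passes 120 N, or if a joint passes its speed limit or range.

## Working session

There is one attempt and no reset: what is moved stays moved. The work goes in short steps, Python scripts to look and compute and a tool call to move; the robot and the scene stay as the last step left them, time stands still between calls to the robot, and variables do not carry over. Pictures are saved under pics/ and viewed, and the job is handed in when it is done.

Besides the shell and the picture viewer there is one more tool, called after ">>>" in YAML: its name, and indented under it one key for each argument. play_rows: Moves the arm, as the interface text tells. Its arguments: {"type":"object","properties":{"plan":{"type":"array","items":{"type":"array","items":{"type":"number"}}},"force":{"type":"number"}},"required":["plan"]}

```bash
mkdir -p pics
cat > h.py <<'E'
import numpy as np,cv2
from workcell import bot,cams,boxes_of,regions_of,tip_of
def snap(n,f):
    im=cams.capture(n); cv2.imwrite('pics/'+f,im[:,:,::-1].copy()); return im
def proj(n,P):
    m=cams.camera_model(n); p,_=cv2.projectPoints(np.array(P,float).reshape(-1,1,3),np.array(m['rvec'],float),np.array(m['tvec'],float),np.array(m['mtx'],float),None); return p.reshape(-1,2)
def ray(n,uv,z):
    m=cams.camera_model(n);R=cv2.Rodrigues(np.array(m['rvec'],float))[0];t=np.array(m['tvec'],float).ravel()
    c=-R.T@t; d=R.T@np.linalg.inv(np.array(m['mtx'],float))@np.array([uv[0],uv[1],1.]); return c+d*(z-c[2])/d[2]
def tool():
    s=bot.read_state();w,x,y,z=s['ee_rot']
    from scipy.spatial.transform import Rotation as Ro
    return np.array(s['ee_pos']),Ro.from_quat([x,y,z,w]).as_matrix(),s
E
python3 - <<'E'
from h import *
snap('scene','s1.png');
for q in ['block_center','jig','mouth','apron','stop_face','plunger_tip']:
    print(q,[(np.round(d['position']),round(d['score'],2)) for d in tip_of(q,'scene')][:3])
snap('top','t1.png')
for q in ['block_center','jig','mouth','apron','stop_face','plunger_tip','lowblock_center','spool_a_center','jar_center','cup_center','stone_center']:
    print(q,[(np.round(d['position']),round(d['score'],2)) for d in tip_of(q,'top')][:3])
p,R,s=tool();print(p,R,s)
E
```

```text
block_center [(array([470., 221.,  32.]), 0.77), (array([578., 178.,  33.]), 0.77), (array([411., 323.,  33.]), 0.63)]
jig [(array([ 518., -104.,    1.]), 0.66)]
mouth [(array([511., -56.,  24.]), 0.8), (array([473., 221.,  31.]), 0.59)]
apron [(array([506.,  -2.,  23.]), 0.66)]
stop_face [(array([ 526., -184.,   58.]), 0.88)]
plunger_tip [(array([ 344., -190.,   11.]), 0.24)]
block_center [(array([474., 224.,  30.]), 0.87), (array([417., 328.,  30.]), 0.76), (array([542., 321.,  30.]), 0.71)]
jig [(array([ 526., -173.,   52.]), 0.72), (array([ 521., -103.,   -1.]), 0.59)]
mouth [(array([514., -56.,  24.]), 0.6)]
apron [(array([503.,   4.,  23.]), 0.68)]
stop_face [(array([ 528., -191.,   60.]), 0.83)]
plunger_tip [(array([ 526., -174.,   53.]), 0.47)]
lowblock_center [(array([706., 290.,  13.]), 0.57), (array([506.,   1.,  25.]), 0.32)]
spool_a_center [(array([737., 165.,  19.]), 0.69)]
jar_center [(array([ 522., -414.,   32.]), 0.81), (array([ 714., -353.,   26.]), 0.42)]
cup_center [(array([ 714., -353.,   24.]), 0.65), (array([474., 223.,  34.]), 0.44)]
stone_center [(array([ 346
[... 191 characters left out ...]
6706008e-06  9.73608222e-06]] {'time': 0.95, 'joint_pos': array([ 1.50908799e+00,  3.58587896e-01,  1.19015667e-02, -9.73813465e-06,
       -1.22411744e+00, -2.88120055e-01]), 'dq': array([ 0.0011674 ,  0.00120056,  0.00062628, -0.00062611, -0.00015498,
       -0.00079074]), 'joint_torque': array([ 5.52742913e-04, -5.82380891e+01,  2.93309480e+01,  7.00247213e+00,
        1.26516796e-02, -9.12318200e-06]), 'ee_pos': array([231.34050812, 634.08733281, 226.56800305]), 'ee_rot': array([-0.405358  , -0.57937906, -0.40535791,  0.5793874 ]), 'contact_force': array([0.69302843, 0.16626395, 0.27487067]), 'wrist_torque': array([ 0.00649031, -0.07109447, -0.00613496]), 'finger_gap': 87.88757009762749}
```

View pics/s1.png

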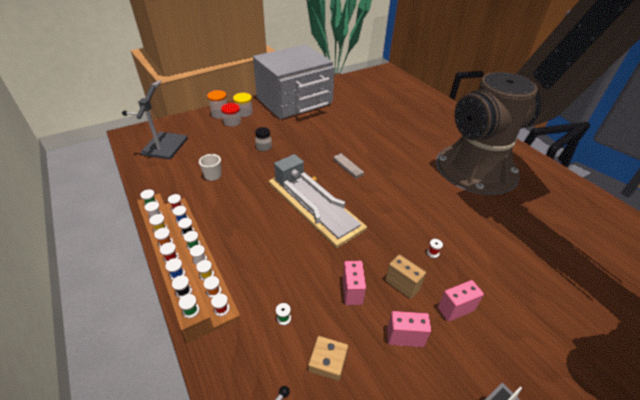

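View pics/t1.png

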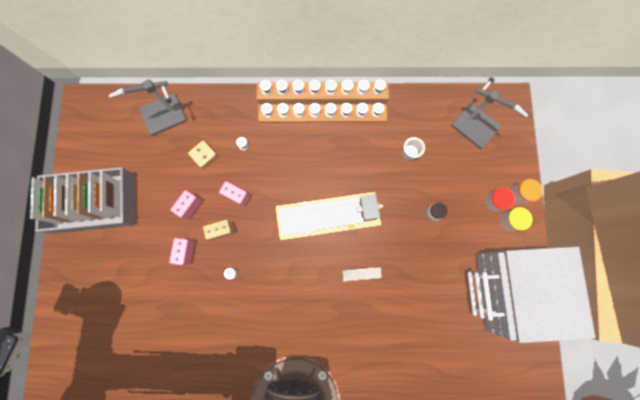

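Run:
```python
from h import *
im=cams.capture('top')
c=im[170:290,170:390]; cv2.imwrite('pics/c1.png',cv2.resize(c,None,fx=3.6,fy=3.6,interpolation=cv2.INTER_CUBIC)[:,:,::-1])
print(cams.camera_model('top'))
for q in ['block_center','jig','bed','stop']:
  for d in regions_of(q,'top')[:3]:
    m=d['pixels']; ys,xs=np.nonzero(m); r=cv2.minAreaRect(np.c_[xs,ys].astype(np.float32)); print(q,round(d['score'],2),m.sum(),r)
    if m.sum()>30:
      z={'block_center':60,'jig':16,'bed':24,'stop':62}[q]
      print(np.array([ray('top',p,z)[:2] for p in cv2.boxPoints(r)]).round(0).tolist(), im[m].mean(0).round())
# predicted block
for z in (64,0): print(proj('top',[[472,222,z]]))
```

```text
{'mtx': array([[366.25476304,   0.        , 318.1106848 ],
       [  0.        , 366.25476304, 198.60552926],
       [  0.        ,   0.        ,   1.        ]]), 'rvec': array([ 2.12563416, -2.13425137,  0.19390915]), 'tvec': array([ -62.671002  ,  559.7690291 , 1008.29907491])}
block_center 0.8 499 ((186.48001098632812, 204.86001586914062), (19.799999237060547, 26.400001525878906), 36.86989974975586)
[[528.0, 355.0], [589.0, 313.0], [554.0, 266.0], [494.0, 308.0]] [214. 164. 181.]
block_center 0.75 441 ((219.05001831054688, 230.15000915527344), (16.12761688232422, 29.092954635620117), 71.56504821777344)
[[477.0, 261.0], [503.0, 184.0], [460.0, 168.0], [434.0, 244.0]] [218. 192. 144.]
block_center 0.68 507 ((182.3845977783203, 251.57691955566406), (20.984424591064453, 26.08344268798828), 11.309932708740234)
[[380.0, 348.0], [451.0, 338.0], [439.0, 280.0], [368.0, 290.0]] [215. 171. 187.]
jig 0.85 3454 ((329.75421142578125, 215.20684814453125), (34.7233772277832, 104.38058471679688), 81.52884674072266)
[[545.0, 61.0], [590.0, -247.0], [487.0, -259.0], [443.0, 45.0]] [241. 238. 226.]
bed 0.83 1469 ((321.0289001464844, 215.68785095214844), (25.24149513244629, 79.52590942382812), 81.25383758544922)
[[533.0, 48.0], [568.0, -185.0], [494.0, -194.0], [459.0, 36.0]] [247. 246. 246.]
stop 0.71 386 ((412.50006103515625, 149.00003051757812), (19.091880798339844, 23.33452033996582), 45.0)
[[700.0, -298.0], [750.0, -349.0], [708.0, -386.0], [659.0, -335.0]] [219. 211. 203.]
stop 0.61 463 ((370.3783874511719, 207.77027893066406), (25.975038528442383, 19.234682083129883), 80.53767395019531)
[[563.0, -181.0], [572.0, -236.0], [498.0, -245.0], [489.0, -191.0]] [207. 202. 195.]
[[216.03152541 228.7890686 ]]
[[221.85492115 230.84966394]]
```

View pics/c1.png

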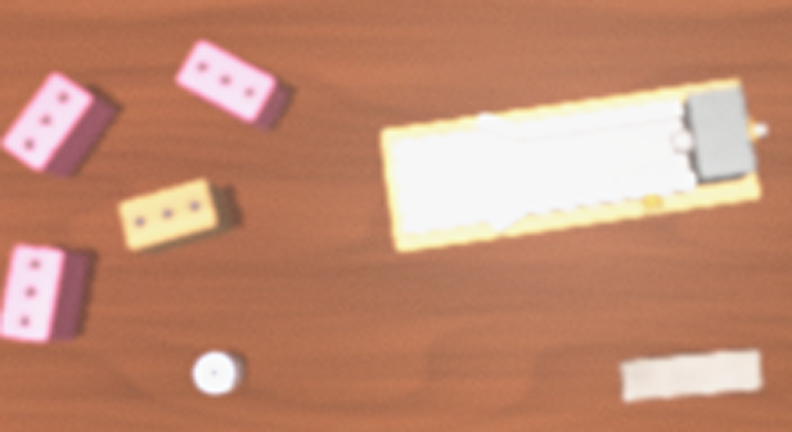

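Run:
```python
from h import *
f=lambda x,y,z: ray('top',(170+(x+.5)/3.6-.5,170+(y+.5)/3.6-.5),z)[:2]
h=[f(140,221,64),f(168,213,64),f(195,206,64)];print(np.round(h,1), np.degrees(np.arctan2(*(h[2]-h[0])[::-1])))
t=np.array([f(*c,64) for c in [(119,204),(207,180),(219,224),(132,250)]]);print(t.round(1),t.mean(0))
b=np.array([f(*c,14) for c in [(382,130),(740,80),(760,197),(396,250)]]);print(b.round(1),b.mean(0))
for i in range(4): d=b[(i+1)%4]-b[i];print(np.linalg.norm(d),np.degrees(np.arctan2(d[1],d[0])))
# least-squares fit of rect
from scipy.optimize import least_squares
def fit(pts,L,W,g):
    loc=np.array([[-L/2,W/2],[L/2,W/2],[L/2,-W/2],[-L/2,-W/2]])
    def r(p):
        c,s=np.cos(p[2]),np.sin(p[2]);return (loc@np.array([[c,s],[-s,c]])+p[:2]-pts).ravel()
    q=least_squares(r,g,x_scale=[10,10,.1]);print(q.x,np.degrees(q.x[2]),q.fun.round(1))
fit(b,300,100,[521,-103,-1.42]); fit(t,70,38,[472,222,-1.3])
fit(b*0+b,304,102,[521,-103,-1.42])
```

```text
[[465.8 242.7]
 [472.  221.2]
 [477.3 200.4]] -74.7486365813375
[[479.1 259.8]
 [497.7 191.9]
 [463.2 181.2]
 [443.3 247.8]] [470.84584671 220.16047729]
[[ 544.8   61.2]
 [ 585.9 -236.5]
 [ 488.  -249.8]
 [ 445.9   48.2]] [516.16537197 -94.23080132]
300.4678560847305 -82.14426673657151
98.81525432914957 -172.26877304049117
300.91445091161086 98.04231641806498
99.79712496220552 7.47696515959749
[516.16537197 -94.23080131  -1.43265668] -82.08518126439822 [ 0.2  0.1  0.4  0.6 -0.7  0.1  0.1 -0.7]
[470.84584671 220.16047729  -1.28507165] -73.6291820671353 [ 0.1 -0.7  1.2  0.1 -0.7  0.1 -0.6  0.5]
[516.16537197 -94.23080131  -1.4326602 ] -82.08538286887902 [ 0.9  2.2  1.7 -1.3 -1.4 -2.  -1.2  1.1]
```

```bash
cat >> h.py <<'E'
J0=np.array([517.5,-104.1]);JA=np.radians(-82.09)
def jw(x,y,z):
    c,s=np.cos(JA),np.sin(JA);return [J0[0]+c*x-s*y,J0[1]+s*x+c*y,z]
def overlay(cam,im,crop,f,fn):
    x0,y0,x1,y1=crop
    c=cv2.resize(im[y0:y1,x0:x1],None,fx=f,fy=f,interpolation=cv2.INTER_CUBIC)[:,:,::-1].copy()
    def poly(P,col):
        p=(proj(cam,P)-[x0,y0]+.5)*f; cv2.polylines(c,[p.astype(np.int32).reshape(-1,1,2)],True,col,1)
    rect=lambda a,b,w,z:[jw(a,w,z),jw(b,w,z),jw(b,-w,z),jw(a,-w,z)]
    poly(rect(-160,140,50,14),(0,0,255));poly(rect(-150,85,37,24),(255,0,0));poly(rect(85,130,35,76),(0,160,0));poly(rect(-50,85,23,38),(255,0,255))
    cv2.imwrite('pics/'+fn,c)
E
python3 - <<'E'
from h import *
im=cams.capture('top'); overlay('top',im,(265,180,395,250),6,'o1.png')
im=cams.capture('scene'); overlay('scene',im,(260,145,375,250),5.5,'o2.png')
E
```

```text
(no output)
```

View pics/o1.png

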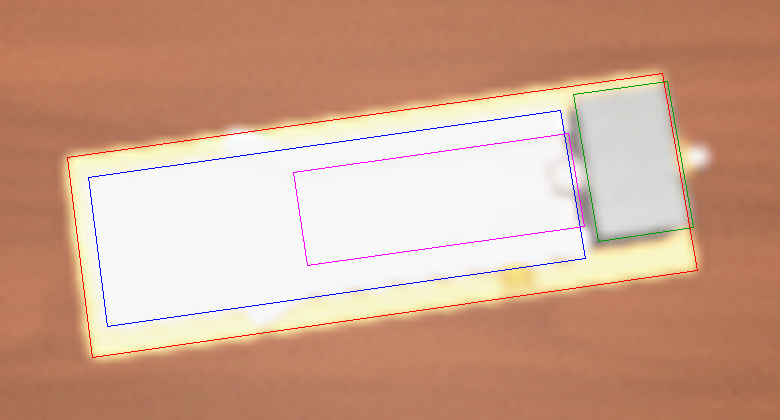

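View pics/o2.png

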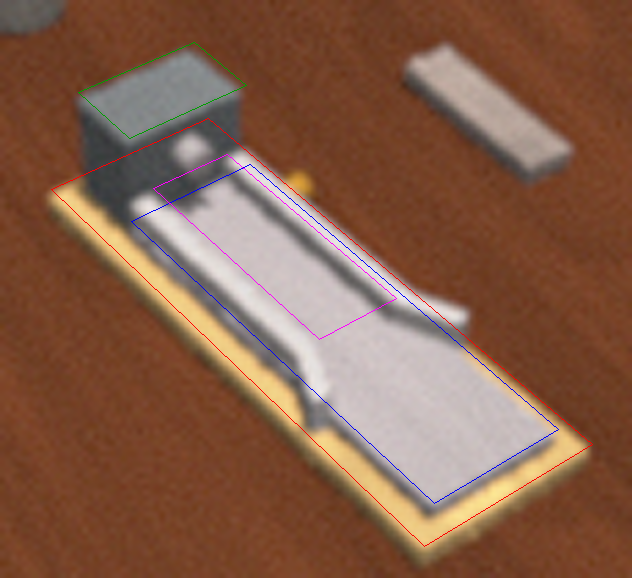

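```bash
cat >> h.py <<'E'
def rows(target,yaw_z_deg,n,grip):
    """n rows from present pose to target TCP with tool z at world yaw"""
    p,R,s=tool(); cur=np.degrees(np.arctan2(R[1,2],R[0,2])); d=(yaw_z_deg-cur+180)%360-180
    turn=-d/n; step=(np.array(target)-p)/n/10
    out=[]
    from scipy.spatial.transform import Rotation as Ro
    for i in range(n):
        Ri=R@Ro.from_euler('x',turn*i,degrees=True).as_matrix()
        out.append([*(Ri.T@step).round(2).tolist(),round(turn,2),grip])
    print('yaw now',cur.round(2),'need',round(d,2),'pos',p.round(1),'t',s['time'],'F',np.round(s['contact_force'],1),'gap',round(s['finger_gap'],1))
    for i in range(0,n,8): print(out[i:i+8])
E
python3 -c "
from h import *
rows([471,221,170],-164.2,16,-0.5)"
```

```text
yaw now -110.04 need -54.16 pos [231.4 634.1 226.6] t 1.3 F [ 1.  -0.7  0.1] gap 87.8
[[0.35, 2.29, 1.91, np.float64(3.38), -0.5], [0.35, 2.4, 1.77, np.float64(3.38), -0.5], [0.35, 2.5, 1.63, np.float64(3.38), -0.5], [0.35, 2.59, 1.48, np.float64(3.38), -0.5], [0.35, 2.68, 1.32, np.float64(3.38), -0.5], [0.35, 2.75, 1.16, np.float64(3.38), -0.5], [0.35, 2.81, 1.0, np.float64(3.38), -0.5], [0.35, 2.87, 0.83, np.float64(3.38), -0.5]]
[[0.35, 2.91, 0.66, np.float64(3.38), -0.5], [0.35, 2.94, 0.49, np.float64(3.38), -0.5], [0.35, 2.97, 0.31, np.float64(3.38), -0.5], [0.35, 2.98, 0.14, np.float64(3.38), -0.5], [0.35, 2.98, -0.04, np.float64(3.38), -0.5], [0.35, 2.98, -0.22, np.float64(3.38), -0.5], [0.35, 2.96, -0.39, np.float64(3.38), -0.5], [0.35, 2.93, -0.57, np.float64(3.38), -0.5]]
```

>>> play_rows:
  plan:
    - [0.35, 2.3, 1.9, 3.4, -0.5]
    - [0.35, 2.4, 1.8, 3.4, -0.5]
    - [0.35, 2.5, 1.6, 3.4, -0.5]
    - [0.35, 2.6, 1.5, 3.4, -0.5]
    - [0.35, 2.7, 1.3, 3.4, -0.5]
    - [0.35, 2.75, 1.2, 3.4, -0.5]
    - [0.35, 2.8, 1.0, 3.4, -0.5]
    - [0.35, 2.85, 0.8, 3.4, -0.5]
  force: 40

```text
time: 1.97
ee_pos: [351.6, 426.1, 198.6]
ee_rot: [0.257, 0.659, 0.257, -0.659]
contact_force: [1.3, 0.0, 0.5]
finger_gap: 65.2
```

>>> play_rows:
  plan:
    - [0.35, 2.9, 0.65, 3.4, -0.5]
    - [0.35, 2.95, 0.5, 3.4, -0.5]
    - [0.35, 2.95, 0.3, 3.4, -0.5]
    - [0.35, 3.0, 0.15, 3.4, -0.5]
    - [0.35, 3.0, -0.05, 3.4, -0.5]
    - [0.35, 3.0, -0.2, 3.4, -0.5]
    - [0.35, 2.95, -0.4, 3.4, -0.5]
    - [0.35, 2.95, -0.55, 3.4, -0.5]

```text
time: 2.63
ee_pos: [470.9, 218.8, 170.7]
ee_rot: [0.095, 0.701, 0.095, -0.701]
contact_force: [-0.3, 0.7, 0.3]
finger_gap: 66.0
```

Run:
```python
from h import *
im=snap('wrist','w1.png')
for d in tip_of('block_center','wrist'): print(np.round(d['position'],1),d['score'])
rows([471,221,170],-164.2,1,-0.5)
```

```text
[473.6 223.4  30.3] 0.76
[579.4 181.4  31.1] 0.61
[545.3 319.9  30.3] 0.61
yaw now -164.77 need 0.57 pos [471.1 216.9 170.1] t 2.7333 F [-0.5  0.3 -0.5] gap 65.9
[[0.01, -0.4, -0.1, np.float64(-0.57), -0.5]]
```

View pics/w1.png

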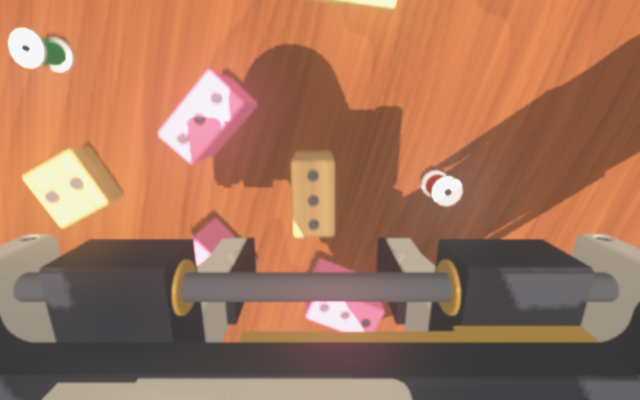

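Run:
```python
from h import *
h=[ray('wrist',u,64) for u in [(313,175),(313.3,200),(314,225)]];print(np.round(h,1)); d=h[2]-h[0];print(np.degrees(np.arctan2(d[1],d[0])))
```

```text
[[479.8 197.4  64. ]
 [473.8 218.5  64. ]
 [467.2 240.5  64. ]]
106.302466560994
```

```bash
python3 -c "
from h import *
rows([472.5,220,21],-164.0,8,-0.5)"
```

```text
yaw now -164.77 need 0.77 pos [471.1 216.9 170.1] t 2.7333 F [-0.5  0.3 -0.5] gap 65.9
[[1.86, -0.03, -0.03, np.float64(-0.1), -0.5], [1.86, -0.03, -0.03, np.float64(-0.1), -0.5], [1.86, -0.03, -0.03, np.float64(-0.1), -0.5], [1.86, -0.03, -0.03, np.float64(-0.1), -0.5], [1.86, -0.03, -0.03, np.float64(-0.1), -0.5], [1.86, -0.03, -0.03, np.float64(-0.1), -0.5], [1.86, -0.03, -0.03, np.float64(-0.1), -0.5], [1.86, -0.03, -0.03, np.float64(-0.1), -0.5]]
```

>>> play_rows:
  plan:
    - [1.9, -0.03, -0.03, -0.1, -0.5]
    - [2.2, -0.03, -0.03, -0.1, -0.5]
    - [2.2, -0.03, -0.03, -0.1, -0.5]
    - [2.2, -0.03, -0.03, -0.1, -0.5]
    - [2.2, -0.03, -0.03, -0.1, -0.5]
    - [1.8, -0.03, -0.03, -0.1, -0.5]
    - [1.4, -0.03, -0.03, -0.1, -0.5]
    - [1.0, -0.03, -0.03, -0.1, -0.5]

```text
time: 3.4
ee_pos: [471.4, 223.0, 20.2]
ee_rot: [-0.101, -0.7, -0.101, 0.7]
contact_force: [-0.4, -0.3, 0.1]
finger_gap: 65.6
```

>>> play_rows:
  plan:
    - [0, 0, 0, 0, -0.5]
    - [0, 0, 0, 0, 0.2]
    - [0, 0, 0, 0, 0.6]
    - [0, 0, 0, 0, 1]
    - [0, 0, 0, 0, 1]
    - [0, 0, 0, 0, 1]
    - [0, 0, 0, 0, 1]
    - [0, 0, 0, 0, 1]
  force: 45

```text
time: 4.07
ee_pos: [472.2, 223.3, 22.3]
ee_rot: [0.1, 0.7, 0.101, -0.7]
contact_force: [-2.4, 0.5, 6.0]
finger_gap: 37.8
```

```bash
python3 -c "
from h import *
rows([472.5,220,21],-164.0,1,1)
snap('wrist','w2.png')"
```

```text
yaw now -163.64 need -0.36 pos [472.2 223.3  22.3] t 4.0667 F [-2.4  0.5  6. ] gap 37.8
[[0.13, 0.33, 0.06, np.float64(0.36), 1]]
```

View pics/w2.png

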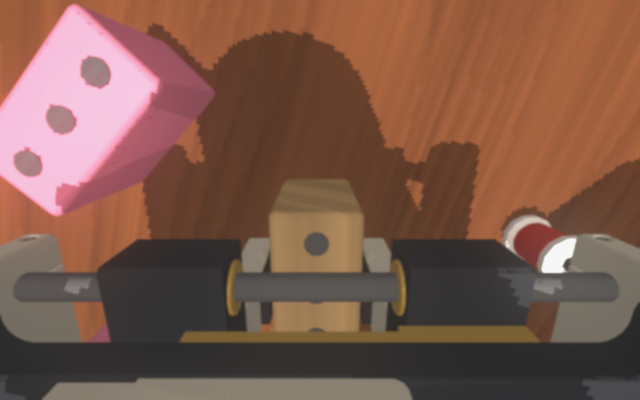

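Run:
```python
from h import *
p,R,s=tool()
for u in [(316,243),(316,333)]:
    q=ray('wrist',u,64.5);print(q.round(1),(R.T@(q-p)).round(1))
```

```text
[479.6 200.7  64.5] [-42.2  23.8  -0.7]
[467.7 241.   64.5] [-42.2 -18.2  -0.7]
```

>>> play_rows:
  plan:
    - [-1, 0, 0, 0, 1]
    - [-2, 0, 0, 0, 1]
    - [-2.5, 0, 0, 0, 1]
    - [-2.5, 0, 0, 0, 1]
    - [0, 0, 0, 0, 1]

```text
time: 4.53
ee_pos: [474.1, 224.7, 106.7]
ee_rot: [0.1, 0.702, 0.102, -0.698]
contact_force: [1.0, 0.7, -1.9]
finger_gap: 38.0
```

```bash
python3 -c "
from h import *
print(jw(-112.5,0,80))
rows(jw(-112.5,0,80),-172.09,8,1)"
```

```text
[np.float64(502.0180401985959), np.float64(7.329614199761579), 80]
yaw now -163.59 need -8.5 pos [474.1 224.7 106.7] t 4.5333 F [ 1.   0.7 -1.9] gap 38.0
[[0.32, 2.71, 0.44, np.float64(1.06), 1], [0.32, 2.71, 0.39, np.float64(1.06), 1], [0.32, 2.72, 0.33, np.float64(1.06), 1], [0.32, 2.73, 0.28, np.float64(1.06), 1], [0.32, 2.73, 0.23, np.float64(1.06), 1], [0.32, 2.73, 0.18, np.float64(1.06), 1], [0.32, 2.74, 0.13, np.float64(1.06), 1], [0.32, 2.74, 0.08, np.float64(1.06), 1]]
```

>>> play_rows:
  plan:
    - [0, 2.7, 0.45, 1.1, 1]
    - [0.2, 2.7, 0.4, 1.1, 1]
    - [0.3, 2.7, 0.35, 1.05, 1]
    - [0.4, 2.7, 0.3, 1.05, 1]
    - [0.4, 2.7, 0.25, 1.05, 1]
    - [0.4, 2.7, 0.2, 1.05, 1]
    - [0.4, 2.7, 0.15, 1.05, 1]
    - [0.3, 2.6, 0.1, 1.05, 1]

```text
time: 5.2
ee_pos: [497.0, 6.8, 77.4]
ee_rot: [-0.048, -0.705, -0.048, 0.706]
contact_force: [1.4, -0.2, -2.1]
finger_gap: 37.9
```

>>> play_rows:
  plan:
    - [0, 0, 0, 0, 1]
    - [0, 0, 0, 0, 1]

```text
time: 5.37
ee_pos: [496.9, 6.8, 77.4]
ee_rot: [-0.048, -0.705, -0.047, 0.706]
contact_force: [0.2, 0.5, -1.7]
finger_gap: 37.8
```

Run:
```python
from h import *
rows(jw(-112.5,0,80),-172.09,1,1)
for n in('scene','wrist','top'):
    im=snap(n,n[0]+'3.png')
    for q in ['block_center','mouth','stop_face','plunger_tip']: print(n,q,[(np.round(d['position']),round(d['score'],2)) for d in tip_of(q,n)][:2])
```

```text
yaw now -172.3 need 0.21 pos [496.9   6.8  77.4] t 5.3667 F [ 0.2  0.5 -1.7] gap 37.8
[[-0.26, 0.02, -0.51, np.float64(-0.21), 1]]
scene block_center [(array([494.,   5.,  86.]), 0.89), (array([412., 326.,  32.]), 0.84)]
scene mouth [(array([508., -57.,  26.]), 0.75)]
scene stop_face [(array([ 526., -188.,   54.]), 0.81)]
scene plunger_tip [(array([501.,  -1.,  23.]), 0.64), (array([ 533., -172.,   58.]), 0.51)]
wrist block_center []
wrist mouth [(array([508., -55.,  21.]), 0.85)]
wrist stop_face []
wrist plunger_tip []
top block_center [(array([581., 182.,  35.]), 0.46)]
top mouth [(array([516., -54.,  23.]), 0.68)]
top stop_face [(array([ 528., -188.,   57.]), 0.56)]
top plunger_tip [(array([ 526., -172.,   52.]), 0.36), (array([ 347., -194.,    4.]), 0.29)]
```

View pics/w3.png

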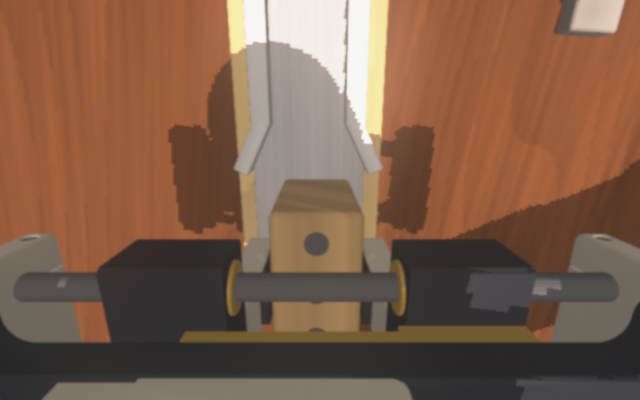

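View pics/s3.png

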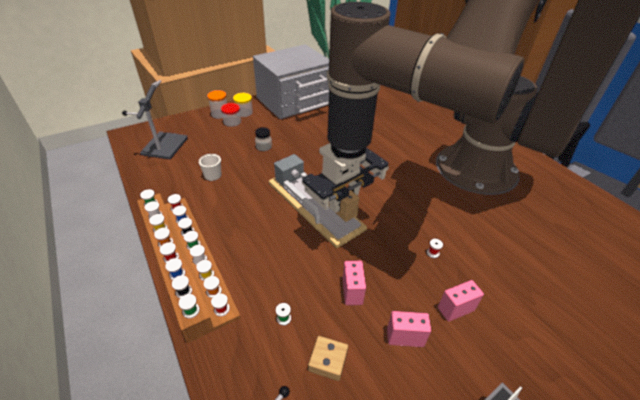

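Run:
```python
from h import *
p,R,s=tool()
im=cams.capture('wrist'); cv2.imwrite('pics/w3c.png',cv2.resize(im[0:200,210:410],None,fx=3.9,fy=3,interpolation=cv2.INTER_CUBIC)[:,:,::-1])
c,s_=np.cos(JA),np.sin(JA)
def inj(q): d=q[:2]-J0; return np.round([c*d[0]+s_*d[1],-s_*d[0]+c*d[1]],1)
for u,z in [((271,122),38),((347,122),38),((268,5),38),((347,5),38),((237,168),38),((380,168),38),((229,5),14),((387,5),14),((316,243),120)]:
    q=ray('wrist',u,z);print(u,q.round(1),inj(q),(R.T@(q-p)).round(1))
```

```text
(271, 122) [534.2 -54.1  38. ] [-47.2  23.5] [ 39.6  66.9 -27.9]
(347, 122) [488.8 -60.4  38. ] [-47.2 -22.4] [39.6 66.9 18. ]
(268, 5) [ 542.1 -115.9   38. ] [15.1 22.7] [ 39.6 129.2 -27.2]
(347, 5) [ 499.1 -121.9   38. ] [ 15.1 -20.6] [ 39.6 129.2  16.2]
(237, 168) [552.6 -23.2  38. ] [-75.3  45.9] [ 39.6  38.8 -50.3]
(380, 168) [463.7 -35.7  38. ] [-75.2 -43.9] [39.6 38.9 39.5]
(229, 5) [ 569.9 -118.8   14. ] [21.8 49.9] [ 63.6 135.8 -54.4]
(387, 5) [ 473.7 -132.2   14. ] [ 21.8 -47.3] [ 63.6 135.9  42.8]
(316, 243) [501.3 -15.1 120. ] [-90.3  -3.8] [-42.4  23.7  -0.6]
```

View pics/w3c.png

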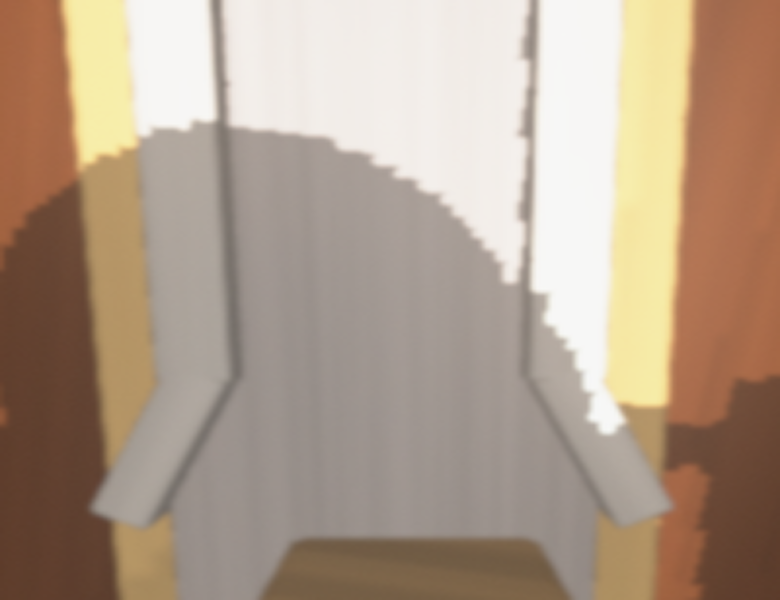

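>>> play_rows:
  plan:
    - [0, 0, -0.55, 0, 1]
    - [0.8, 0, 0, 0, 1]
    - [1.0, 0, 0, 0, 1]
    - [0.6, 0, 0, 0, 1]
    - [0.3, 0, 0, 0, 1]
    - [0, 0, 0, 0, 1]

```text
time: 6.67
ee_pos: [502.0, 8.6, 49.2]
ee_rot: [-0.049, -0.705, -0.048, 0.706]
contact_force: [1.6, 0.5, -1.9]
finger_gap: 37.7
```

>>> play_rows:
  plan:
    - [0.1, 0, 0, 0, 1]
    - [0.1, 0, 0, 0, 1]
    - [0.1, 0, 0, 0, 1]
    - [0, 0, 0, 0, 1]

```text
time: 7.0
ee_pos: [503.0, 9.0, 47.6]
ee_rot: [0.048, 0.706, 0.048, -0.705]
contact_force: [0.5, -0.5, -2.0]
finger_gap: 37.5
```

>>> play_rows:
  plan:
    - [0.1, 0, 0, 0, 1]
    - [0.1, 0, 0, 0, 1]
    - [0, 0, 0, 0, 1]
    - [0, 0, 0, 0, 1]

```text
time: 7.33
ee_pos: [503.1, 9.1, 46.3]
ee_rot: [0.049, 0.706, 0.049, -0.705]
contact_force: [-2.8, 0.6, 5.8]
finger_gap: 37.7
```

Run:
```python
from h import *
p,R,s=tool(); print(p,s['contact_force'],s['wrist_torque'],R[:,0])
im=snap('wrist','w4.png'); cv2.imwrite('pics/w4c.png',cv2.resize(im[0:250,210:410],None,fx=3.2,fy=2.4,interpolation=cv2.INTER_CUBIC)[:,:,::-1])
im=cams.capture('scene'); overlay('scene',im,(260,145,400,250),5.5,'o4.png')
```

```text
[503.1271627    9.06029828  46.2822896 ] [-2.79477591  0.63838392  5.84118441] [0.21940111 0.90681325 0.03883325] [ 6.82772172e-04  6.00928968e-05 -9.99999765e-01]
```

View pics/w4c.png

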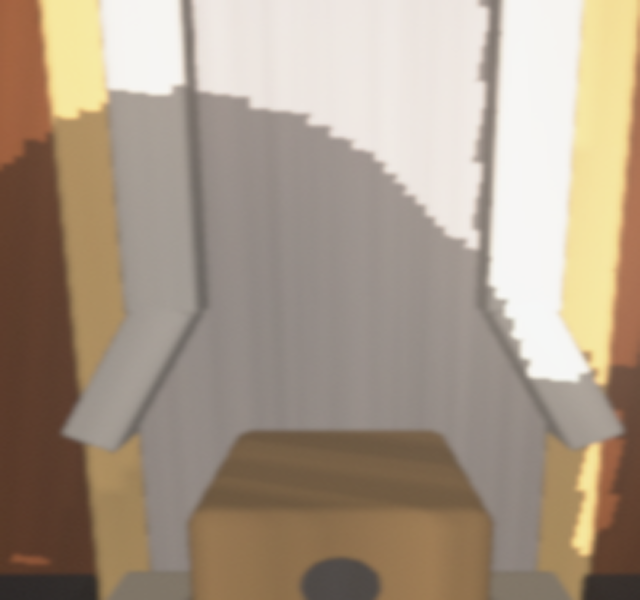

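View pics/o4.png

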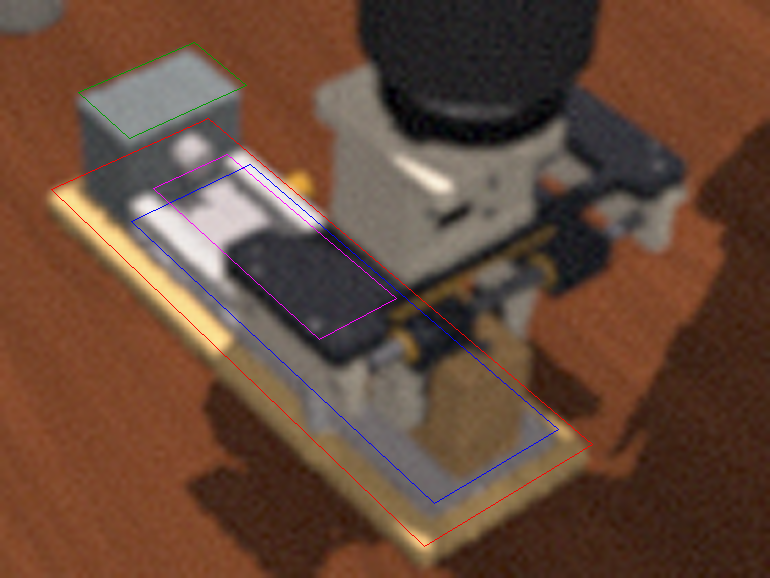

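Run:
```python
from h import *
p,R,s=tool()
for u,z in [((203,305),38),((480,305),38),((185,2),38),((487,2),38),((245,432),24),((440,432),24),((190,508),88),((490,508),88),((340,582),88)]:
    v=(210+(u[0]+.5)/3.2-.5,(u[1]+.5)/2.4-.5);q=ray('wrist',v,z);print(u,q.round(1),(R.T@(q-p)).round(1))
rows(p,-172.1,1,1)
```

```text
(203, 305) [534.5 -52.9  38. ] [  8.3  65.6 -22.6]
(480, 305) [490.8 -59.   38. ] [ 8.3 65.7 21.5]
(185, 2) [ 542.8 -108.9   38. ] [  8.3 122.3 -23.2]
(487, 2) [ 499.8 -114.9   38. ] [  8.3 122.3  20.3]
(245, 432) [525.7 -23.2  24. ] [ 22.3  35.  -18. ]
(440, 432) [490.8 -28.1  24. ] [22.3 35.1 17.3]
(190, 508) [526.6 -24.6  88. ] [-41.7  36.5 -18.7]
(490, 508) [490.9 -29.6  88. ] [-41.7  36.6  17.3]
(340, 582) [507.  -14.4  88. ] [-41.7  23.7  -0.7]
yaw now -172.12 need 0.02 pos [503.1   9.   46.3] t 7.4333 F [-2.  -0.5  4.7] gap 38.0
[[0.0, 0.0, 0.0, np.float64(-0.02), 1]]
```

>>> play_rows:
  plan:
    - [0.1, 0, 0, 0, 1]
    - [0, 0, 0, 0, 1]
    - [0, 0, 0, 0, 1]
    - [0, 0, 0, 0, 1]
  force: 55

```text
time: 7.77
ee_pos: [503.1, 9.1, 46.3]
ee_rot: [0.049, 0.706, 0.049, -0.705]
contact_force: [-7.0, 1.6, 18.6]
finger_gap: 38.1
```

>>> play_rows:
  plan:
    - [0, 0.2, 0, 0, 1]
    - [0, 0.4, 0, -0.1, 1]
    - [0, 0.5, 0, -0.1, 1]
    - [0, 0.5, 0, 0, 1]
    - [0, 0.4, 0, 0, 1]
    - [0, 0, 0, 0, 1]

```text
time: 8.27
ee_pos: [508.4, -9.9, 46.3]
ee_rot: [0.05, 0.707, 0.05, -0.703]
contact_force: [1.2, 3.5, 7.6]
finger_gap: 37.8
```

>>> play_rows:
  plan:
    - [0, 0, 0.1, 0, 1]
    - [0, 0, 0.1, 0, 1]
    - [0, 0, 0, 0, 1]

```text
time: 8.52
ee_pos: [507.0, -10.1, 46.4]
ee_rot: [0.05, 0.708, 0.051, -0.703]
contact_force: [4.1, 1.0, 7.0]
finger_gap: 37.9
```

```bash
cat >> h.py <<'E'
def jp(q):
    d=np.array(q[:2])-J0;c,s=np.cos(JA),np.sin(JA);return np.round([c*d[0]+s*d[1],-s*d[0]+c*d[1]],1)
E
python3 - <<'E'
from h import *
p,R,s=tool(); print(p,jp(p),s['contact_force'],R[:,0]); rows(p,-172.1,1,1)
im=cams.capture('wrist'); cv2.imwrite('pics/w5c.png',cv2.resize(im[0:250,210:410],None,fx=3.2,fy=2.4,interpolation=cv2.INTER_CUBIC)[:,:,::-1])
E
```

```text
[507.02199566 -10.1331132   46.36589687] [-94.5   2.6] [4.07240707 1.03732712 6.97835761] [ 0.00655133  0.00140601 -0.99997755]
yaw now -171.86 need -0.24 pos [507.  -10.1  46.4] t 8.5167 F [4.1 1.  7. ] gap 37.9
[[0.0, 0.0, 0.0, np.float64(0.24), 1]]
```

View pics/w5c.png

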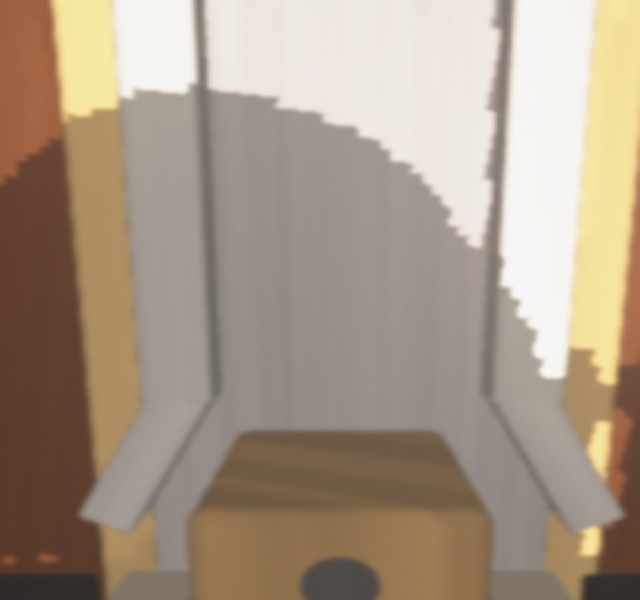

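>>> play_rows:
  plan:
    - [0, 0.3, 0.05, 0, 1]
    - [0, 0.5, 0.05, 0, 1]
    - [0, 0.5, 0.05, 0, 1]
    - [0, 0.4, 0, 0, 1]
    - [0, 0, 0, 0, 1]

```text
time: 8.98
ee_pos: [507.3, -27.2, 46.4]
ee_rot: [0.05, 0.707, 0.05, -0.703]
contact_force: [1.0, 4.4, 11.1]
finger_gap: 37.7
```

Run:
```python
from h import *
p,R,s=tool(); print(p,jp(p),s['contact_force'],R[:,0]); rows(p,-172.1,1,1)
im=cams.capture('wrist'); cv2.imwrite('pics/w6c.png',cv2.resize(im[0:250,210:410],None,fx=3.2,fy=2.4,interpolation=cv2.INTER_CUBIC)[:,:,::-1])
```

```text
[507.25149206 -27.17109168  46.35195627] [-77.6   0.4] [ 1.02155661  4.44691111 11.07175739] [ 0.00528151  0.00165235 -0.99998469]
yaw now -171.89 need -0.21 pos [507.3 -27.2  46.4] t 8.9833 F [ 1.   4.4 11.1] gap 37.7
[[0.0, 0.0, 0.0, np.float64(0.21), 1]]
```

View pics/w6c.png

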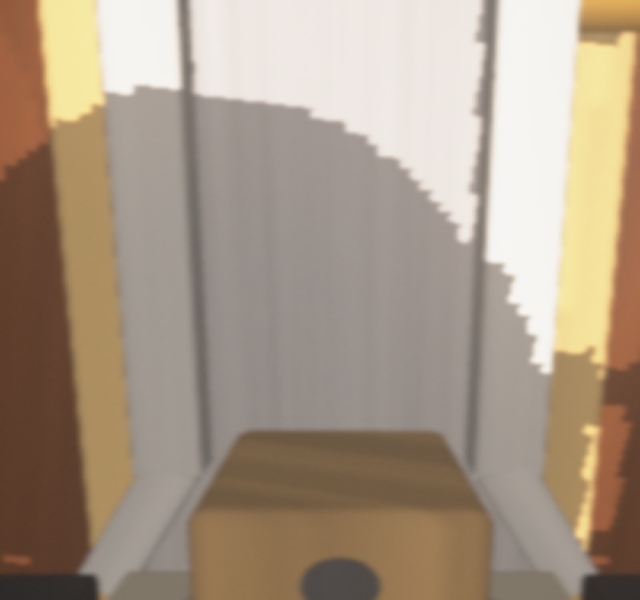

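>>> play_rows:
  plan:
    - [0, 0.3, -0.03, 0, 1]
    - [0, 0.5, -0.03, 0, 1]
    - [0, 0.5, 0, 0, 1]
    - [0, 0.5, 0, 0, 1]
    - [0, 0.5, 0, 0, 1]
    - [0, 0.4, 0, 0, 1]
    - [0, 0.2, 0, 0, 1]
    - [0, 0, 0, 0, 1]

```text
time: 9.7
ee_pos: [511.7, -55.8, 46.3]
ee_rot: [0.05, 0.707, 0.05, -0.704]
contact_force: [-0.2, 6.1, 12.0]
finger_gap: 38.0
```

Run:
```python
from h import *
p,R,s=tool(); print(p,jp(p),s['contact_force'],R[:,0]); rows(p,-172.1,1,1)
im=cams.capture('wrist'); cv2.imwrite('pics/w7c.png',cv2.resize(im[0:250,210:410],None,fx=3.2,fy=2.4,interpolation=cv2.INTER_CUBIC)[:,:,::-1])
```

```text
[511.72885373 -55.78224845  46.33455204] [-48.7   0.9] [-0.16083763  6.07741172 12.0460189 ] [ 0.00498039  0.00143808 -0.99998656]
yaw now -171.91 need -0.19 pos [511.7 -55.8  46.3] t 9.7 F [-0.2  6.1 12. ] gap 38.0
[[0.0, 0.0, 0.0, np.float64(0.19), 1]]
```

View pics/w7c.png

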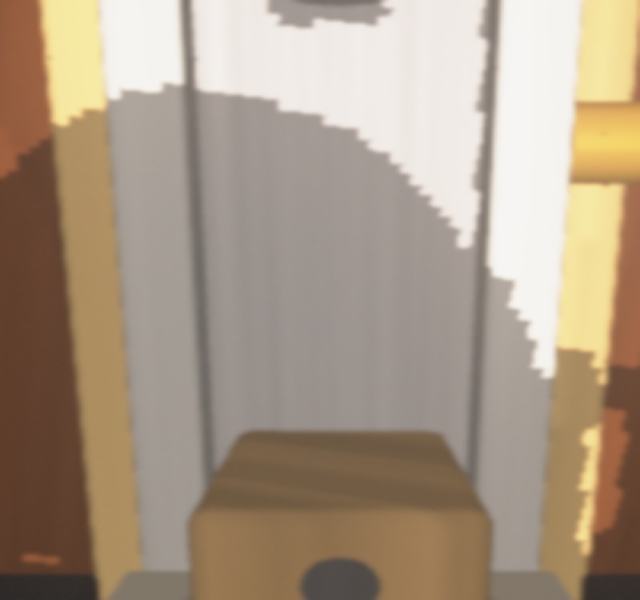

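>>> play_rows:
  plan:
    - [0, 0.3, 0, 0, 1]
    - [0, 0.5, 0, 0, 1]
    - [0, 0.6, 0, 0, 1]
    - [0, 0.6, 0, 0, 1]
    - [0, 0.6, 0, 0, 1]
    - [0, 0.6, 0, 0, 1]
    - [0, 0.5, 0, 0, 1]
    - [0, 0.2, 0, 0, 1]

```text
time: 10.42
ee_pos: [517.0, -94.5, 46.3]
ee_rot: [0.05, 0.707, 0.05, -0.704]
contact_force: [-0.6, 9.3, 12.8]
finger_gap: 37.8
```

>>> play_rows:
  plan:
    - [0, 0, 0, 0, 1]
    - [0, 0, 0, 0, 1]
    - [0, 0, 0, 0, 1]

```text
time: 10.67
ee_pos: [517.0, -94.6, 46.3]
ee_rot: [0.05, 0.707, 0.05, -0.704]
contact_force: [0.8, 4.6, 12.2]
finger_gap: 37.7
```

Run:
```python
from h import *
p,R,s=tool(); print(p,jp(p),s['contact_force'],R[:,0]); rows(p,-172.1,1,1)
im=cams.capture('wrist'); cv2.imwrite('pics/w8c.png',cv2.resize(im[0:250,210:410],None,fx=3.2,fy=2.4,interpolation=cv2.INTER_CUBIC)[:,:,::-1])
for q in ['plunger_tip','stop_face','stop']: print(q,[(np.round(d['position']),round(d['score'],2)) for d in tip_of(q,'wrist')][:2])
```

```text
[517.02041746 -94.63132917  46.32579664] [-9.4  0.8] [ 0.7652322   4.64090832 12.20811119] [ 4.64691369e-03  6.89779885e-04 -9.99988965e-01]
yaw now -171.89 need -0.21 pos [517.  -94.6  46.3] t 10.6667 F [ 0.8  4.6 12.2] gap 37.7
[[0.0, 0.0, 0.0, np.float64(0.21), 1]]
plunger_tip [(array([ 526., -176.,   53.]), 0.61), (array([ 526., -190.,   18.]), 0.18)]
stop_face [(array([ 534., -189.,   52.]), 0.63)]
stop [(array([ 527., -187.,   18.]), 0.97)]
```

View pics/w8c.png

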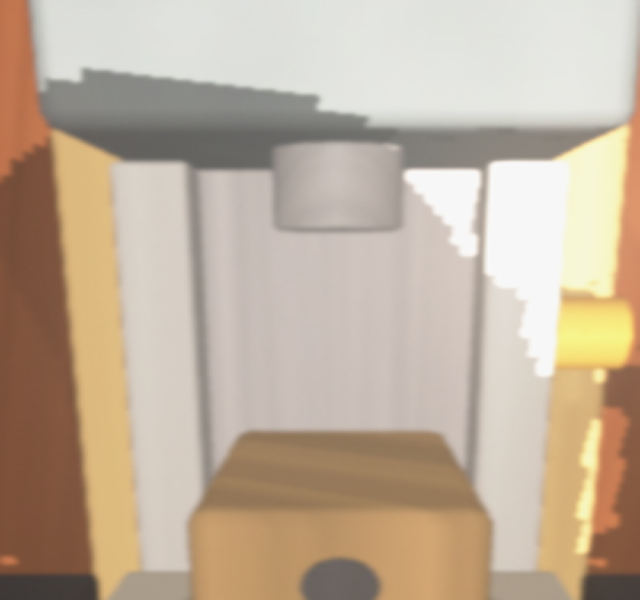

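Run:
```python
from h import *
p,R,s=tool()
for u,z in [((340,128),76),((340,165),24),((336,168),24),((340,231),50),((340,432),24),((340,508),88)]:
    v=(210+(u[0]+.5)/3.2-.5,(u[1]+.5)/2.4-.5);q=ray('wrist',v,z);print(u,z,jp(q),(R.T@(q-p)).round(1))
```

```text
(340, 128) 76 [84.8  1.8] [-29.7  94.3  -0.8]
(340, 165) 24 [85.5  2.1] [22.3 94.9 -0.8]
(336, 168) 24 [84.8  2.8] [22.3 94.3 -1.5]
(340, 231) 50 [70.7  1.9] [-3.7 80.2 -0.8]
(340, 432) 24 [25.6  1.8] [22.3 35.1 -0.7]
(340, 508) 88 [27.1  1.4] [-41.7  36.5  -0.7]
```

>>> play_rows:
  plan:
    - [0, 0.3, 0, 0, 1]
    - [0, 0.5, 0, 0, 1]
    - [0, 0.6, 0, 0, 1]
    - [0, 0.6, 0, 0, 1]
    - [0, 0.6, 0, 0, 1]
    - [0, 0.6, 0, 0, 1]
    - [0, 0.4, 0, 0, 1]
    - [0, 0.2, 0, 0, 1]

```text
time: 11.53
ee_pos: [522.1, -132.2, 46.3]
ee_rot: [0.05, 0.707, 0.05, -0.704]
contact_force: [-0.7, 10.1, 14.0]
finger_gap: 37.7
```

>>> play_rows:
  plan:
    - [0, 0.15, 0, 0, 1]
    - [0, 0.2, 0, 0, 1]
    - [0, 0.2, 0, 0, 1]
    - [0, 0.2, 0, 0, 1]
    - [0, 0.2, 0, 0, 1]
    - [0, 0.15, 0, 0, 1]

```text
time: 12.03
ee_pos: [523.5, -142.2, 46.4]
ee_rot: [0.049, 0.707, 0.05, -0.704]
contact_force: [-0.9, 14.8, 15.2]
finger_gap: 37.9
```

Run:
```python
from h import *
p,R,s=tool(); print(p,jp(p),s['contact_force'],R[:,0]); rows(p,-172.1,1,1)
im=cams.capture('wrist'); cv2.imwrite('pics/w9c.png',cv2.resize(im[0:250,210:410],None,fx=3.2,fy=2.4,interpolation=cv2.INTER_CUBIC)[:,:,::-1])
```

```text
[ 523.47533941 -142.21840054   46.35365255] [38.6  0.7] [-0.86738898 14.78813932 15.17073579] [ 0.00405597  0.00162545 -0.99999045]
yaw now -171.9 need -0.2 pos [ 523.5 -142.2   46.4] t 12.0333 F [-0.9 14.8 15.2] gap 37.9
[[0.0, 0.0, 0.0, np.float64(0.2), 1]]
```

View pics/w9c.png

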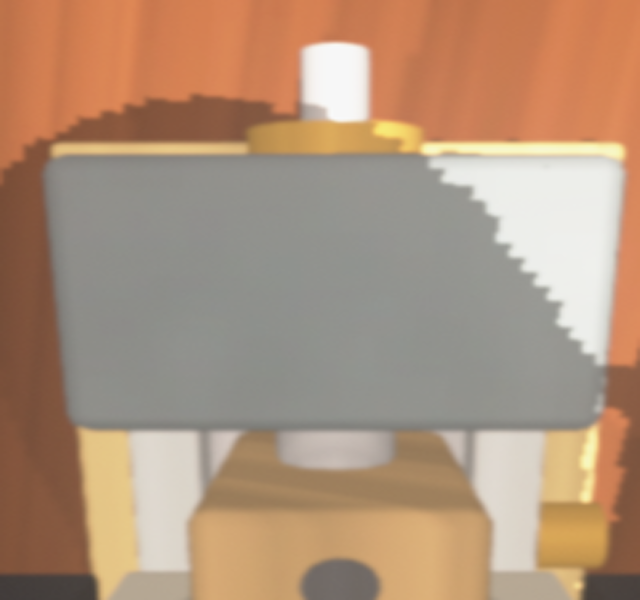

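>>> play_rows:
  plan:
    - [0, 0.12, 0, 0, 1]
    - [0, 0.12, 0, 0, 1]
    - [0, 0.12, 0, 0, 1]
    - [0, 0.12, 0, 0, 1]
    - [0, 0.1, 0, 0, 1]

```text
time: 12.5
ee_pos: [524.2, -147.6, 46.3]
ee_rot: [0.049, 0.707, 0.051, -0.704]
contact_force: [-2.1, 16.7, 16.9]
finger_gap: 37.4
```

>>> play_rows:
  plan:
    - [0, 0.08, 0, 0, 1]
    - [0, 0.08, 0, 0, 1]
    - [0, 0, 0, 0, 1]

```text
time: 12.75
ee_pos: [524.4, -149.1, 46.4]
ee_rot: [0.049, 0.707, 0.051, -0.704]
contact_force: [-2.2, 16.6, 15.4]
finger_gap: 37.6
```

>>> play_rows:
  plan:
    - [0, 0.08, 0, 0, 1]
    - [0, 0.08, 0, 0, 1]
    - [0, 0, 0, 0, 1]

```text
time: 13.0
ee_pos: [524.6, -150.6, 46.3]
ee_rot: [0.049, 0.707, 0.051, -0.704]
contact_force: [-2.2, 17.0, 15.5]
finger_gap: 37.9
```

>>> play_rows:
  plan:
    - [0, 0.07, 0, 0, 1]
    - [0, 0, 0, 0, 1]

```text
time: 13.17
ee_pos: [524.7, -151.2, 46.3]
ee_rot: [0.049, 0.707, 0.051, -0.704]
contact_force: [-1.3, 18.5, 16.6]
finger_gap: 37.6
```

>>> play_rows:
  plan:
    - [0, 0.07, 0, 0, 1]
    - [0, 0, 0, 0, 1]

```text
time: 13.33
ee_pos: [524.8, -151.8, 46.4]
ee_rot: [0.049, 0.707, 0.051, -0.704]
contact_force: [-2.7, 18.7, 16.4]
finger_gap: 37.8
```

>>> play_rows:
  plan:
    - [0, 0.07, 0, 0, 1]
    - [0, 0, 0, 0, 1]

```text
time: 13.5
ee_pos: [524.9, -152.1, 46.4]
ee_rot: [0.049, 0.707, 0.051, -0.704]
contact_force: [-3.0, 21.3, 18.5]
finger_gap: 38.0
```

>>> play_rows:
  plan:
    - [0, 0.07, 0, 0, 1]
    - [0, 0, 0, 0, 1]

```text
time: 13.67
ee_pos: [524.8, -152.1, 46.4]
ee_rot: [0.049, 0.707, 0.051, -0.704]
contact_force: [-4.1, 26.8, 18.5]
finger_gap: 37.7
```

Run:
```python
from h import *
p,R,s=tool(); print(p,jp(p),s['contact_force'],R[:,0])
im=cams.capture('wrist'); cv2.imwrite('pics/w10c.png',cv2.resize(im[0:250,210:410],None,fx=3.2,fy=2.4,interpolation=cv2.INTER_CUBIC)[:,:,::-1])
```

```text
[ 524.84827693 -152.149446     46.38391532] [48.6  0.7] [-4.12265998 26.82788358 18.51749444] [ 0.00380955  0.00334774 -0.99998714]
```

View pics/w10c.png

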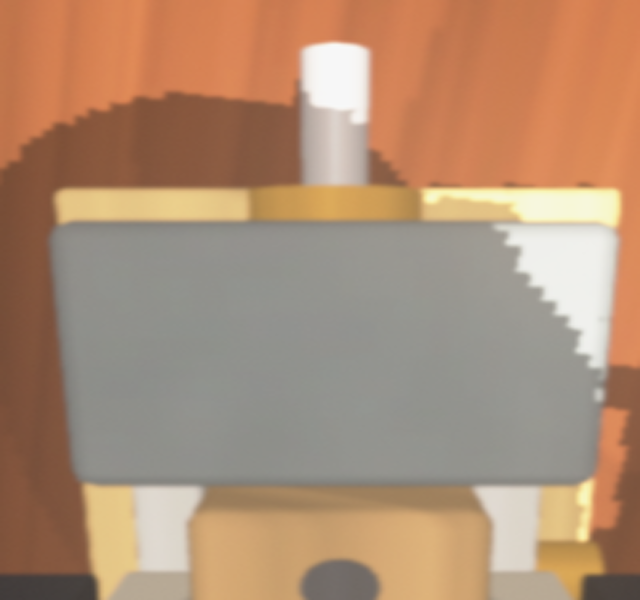

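>>> play_rows:
  plan:
    - [0, 0.02, 0, 0, 1]
    - [0, 0, 0, 0, 1]
    - [0, 0, 0, 0, 1]
    - [0, 0, 0, 0, 1]
    - [0, 0, 0, 0, 1]
    - [0, 0, 0, 0, 1]
    - [0, 0, 0, 0, 1]
    - [0, 0, 0, 0, 1]

```text
time: 14.38
ee_pos: [524.9, -152.2, 46.4]
ee_rot: [0.049, 0.707, 0.051, -0.704]
contact_force: [-4.2, 27.9, 19.5]
finger_gap: 37.6
```

>>> play_rows:
  plan:
    - [0, 0, 0, 0, 1]
    - [0, 0, 0, 0, 1]
    - [0, 0, 0, 0, 1]
    - [0, 0, 0, 0, 1]

```text
time: 14.72
ee_pos: [524.9, -152.2, 46.4]
ee_rot: [0.049, 0.707, 0.051, -0.704]
contact_force: [-3.8, 27.7, 19.8]
finger_gap: 37.7
```

Run:
```python
from h import *
p,R,s=tool(); print(p,jp(p),s['contact_force'],R[:,0],s['finger_gap'])
im=cams.capture('wrist'); cv2.imwrite('pics/w11c.png',cv2.resize(im[0:250,210:410],None,fx=3.2,fy=2.4,interpolation=cv2.INTER_CUBIC)[:,:,::-1])
snap('scene','s11.png')
```

```text
[ 524.8718655  -152.17449133   46.42012164] [48.6  0.7] [-3.77362171 27.68003061 19.7525372 ] [ 0.00384883  0.00340631 -0.99998679] 37.674330551381985
```

View pics/s11.png

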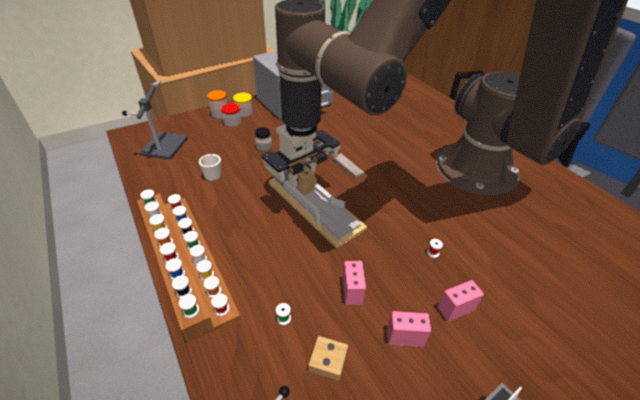

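View pics/w11c.png

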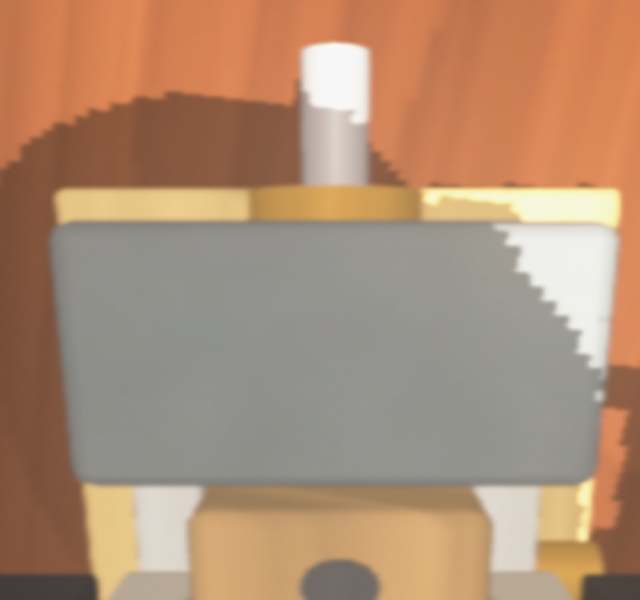

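Run:
```python
from h import *
p,R,s=tool()
for u,z in [((340,485),76),((340,508),88)]:
    v=(210+(u[0]+.5)/3.2-.5,(u[1]+.5)/2.4-.5);q=ray('wrist',v,z);print(jp(q),(R.T@(q-p)).round(1))
print(bot.hand_in())
```

```text
[85.6  1.4] [-29.7  36.9  -0.7]
[85.3  1.3] [-41.7  36.6  -0.7]
the job is handed in; nothing more can be done
None
```

I handed the job in with the block held against the hard stop, gripped at 55 N and pressed down on the bed. `hand_in` reports no verdict.

I gripped the block across its width and set it on the apron at about jig x = -113 mm. Before the slide I adjusted it sideways and pressed it onto the bed. It then went between the rails, pushed the plunger in and was eased home at 15 mm/s or less, in steps of 0.7 to 0.8 mm.

**Last checks before handing in**
- **Contact with the stop:** the arm stopped advancing at y = -152.1 mm while I kept commanding it forward. The force along the track then rose from about 19 N to 28 N, so roughly 9 N is on the stop.
- **Position:** the wrist picture puts the block's end face and the stop's face within 0.3 mm of each other. That puts the block's centre at about jig x = 50.5 mm.
- **Alignment:** the block is about 1 mm off the centre line. The tool is 0.005 rad from vertical and within 0.2 degrees of the track direction.
- **Downward press:** the bed pushed back with about 12 to 15 N during the slide and 20 N at the end.
- **Steadiness:** position, forces and finger gap (37.7 mm) held steady over the last second.
- **Bystanders:** they look unmoved in the last scene picture. I did not measure them.

**Readings that disagreed or ran off**
- Wrist readings put the block's underside about 1.5 mm behind its top edge. That would be a lean of about 0.02 rad, under the 0.08 limit and possibly just measurement noise.
- The downward force reached 18.6 N for a moment on the apron, because 1 mm of extra press added about 12 N.
- The block drifted about 2.6 mm sideways at the start of the slide. I corrected that before it entered the straight rails.

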